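# Make up the order tote at the packing station

### The job

Finish packing this order: stand each of the three loose bottles upright in the tote cell whose floor pad matches its cap colour, and stack the loose carton flat on top of the carton column in the tote, square with the carton beneath it and edges flush all round. Set everything down rather than dropping it, knock no bottle over, and leave the bottle and cartons already packed, the label roll and the scanner where they are.

Things in the scene. Friction and masses are not known exactly. Their poses are not given: they have to be found in the camera images.
- tote: Grey plastic packing tote, fixed to the bench, 144 (x) x 268 (y) x 60 mm high, walls 4 mm, floor 5 mm thick. Origin: centre of its underside on the bench. Towards its +y end are four square cells, 66 mm clear inside, 55 mm deep from the rim to the floor, centred at tote x = -35 or +35 mm and y = +27 or +97 mm; towards its -y end an open bay, 136 (x) x 120 (y) mm inside, centred at y = -70 mm, holding the carton column. It lies at a different place and yaw each time.
- red_mid (a point): Centre, half-way up, of the upright loose white bottle with a red cap and a red band: 138 mm tall; body 50 mm in diameter, straight from 0 to 115 mm above its foot, then a sloping shoulder and a red cap 32 mm in diameter from 120 to 138 mm. About 0.25 kg. z runs up its axis. It starts standing on the bench.
- pad_red: Thin red square pad, 62 x 62 x 2 mm, fixed on the floor of one of the four cells, with the tote's axes; it marks the cell for the red bottle. Origin: centre of its underside (5 mm above the bench), at the cell's centre; the bottle stands on its top face.
- blue_mid (a point): Centre, half-way up, of the upright loose white bottle with a blue cap and a blue band: 138 mm tall; body 50 mm in diameter, straight from 0 to 115 mm above its foot, then a sloping shoulder and a blue cap 32 mm in diameter from 120 to 138 mm. About 0.25 kg. z runs up its axis. It starts standing on the bench.
- pad_blue: Thin blue square pad, 62 x 62 x 2 mm, fixed on the floor of one of the four cells, with the tote's axes; it marks the cell for the blue bottle. Origin: centre of its underside (5 mm above the bench), at the cell's centre; the bottle stands on its top face.
- yellow_mid (a point): Centre, half-way up, of the upright loose white bottle with a yellow cap and a yellow band: 138 mm tall; body 50 mm in diameter, straight from 0 to 115 mm above its foot, then a sloping shoulder and a yellow cap 32 mm in diameter from 120 to 138 mm. About 0.25 kg. z runs up its axis. It starts standing on the bench.
- pad_yellow: Thin yellow square pad, 62 x 62 x 2 mm, fixed on the floor of one of the four cells, with the tote's axes; it marks the cell for the yellow bottle. Origin: centre of its underside (5 mm above the bench), at the cell's centre; the bottle stands on its top face.
- packed_mid (a point): Centre, half-way up, of a bottle of the same shape with a black cap and band, already standing loose in the fourth cell (no pad there). Stays as it is.
- carton_mid (a point): Centre of the loose closed cardboard carton on the bench, 110 (x) x 62 (y) x 40 (z) mm, with a tan tape strip along its x; x is along its long side, z up. About 0.18 kg.
- col_top_mid (a point): Centre of the upper of the two like cartons (110 x 62 x 40 mm) stacked in the tote's bay, long side x roughly along the tote's x; loose. Its top face is 20 mm above this point, about 85 mm above the bench.
- col_low_mid (a point): Centre of the lower carton of the column, same size, standing on the floor of the bay; loose.
- roll: White label roll standing on end among the bottles, 76 mm in diameter, 55 mm high, loose bystander. Origin: centre of its underside.
- scanner: Handheld barcode scanner lying on the bench, blue head and black handle, 176 (x) x 66 (y) mm, 43 mm high, loose bystander. Origin: on the bench under its middle; x from handle to head.
- red_bin: Open red parts bin, fixed, 120 (x) x 160 (y) x 85 mm high. Origin: centre of its underside.
Mind the look-alikes: they are no part of the job. What is shaped like the part that bears yellow_mid but green or purple is not meant.

How it is judged (in metres and radians):
At the end, for the whole second after the job is handed in: Each loose bottle stands upright (0.1 rad) on its own colour's pad (axis within 14 mm of its centre); the carton lies flat on the column's upper carton, centres within 10 mm, long sides parallel within 0.12 rad; the packed bottle is upright; all released and at rest (horizontal distance between red_mid and pad_red below 0.014 m and angle between each of red_mid, blue_mid, yellow_mid, packed_mid's own z axis and vertical below 0.1 rad and height (world z) of each of red_mid, blue_mid, yellow_mid below 0.084 m and linear speed of each of red, blue, yellow, carton below 0.02 m/s and horizontal distance between blue_mid and pad_blue below 0.014 m and horizontal distance between yellow_mid and pad_yellow below 0.014 m and horizontal distance between carton_mid and col_top_mid below 0.01 m and angle between the x axis of carton_mid and the x axis of col_top_mid, either way round below 0.12 rad and angle between carton_mid's own z axis and vertical below 0.06 rad and z of carton_mid in the frame of col_top_mid between 0.036 and 0.044 m); the robot touches nothing.
It fails at once if a bottle is knocked over or laid down (angle between any of red_mid, blue_mid, yellow_mid, packed_mid's own z axis and vertical above 0.7 rad).
It fails at once if a bottle or the carton is dropped (falls freely by more than about 25 mm) ((linear speed of red above 0.7 m/s and contact force between the fingers and red below 0.05 N) or (linear speed of blue above 0.7 m/s and contact force between the fingers and blue below 0.05 N) or (linear speed of yellow above 0.7 m/s and contact force between the fingers and yellow below 0.05 N) or (linear speed of carton above 0.7 m/s and contact force between the fingers and carton below 0.05 N)).
It fails at once if the black-capped bottle already packed is shifted more than 20 mm (distance of packed_mid from where it was at the start of the episode above 0.02 m).
It fails at once if the two cartons already stacked are shifted more than 15 mm (distance of any of col_low_mid, col_top_mid from where it was at the start of the episode above 0.015 m).
It fails at once if the label roll or the scanner is pushed more than 30 mm (distance of any of roll, scanner from where it was at the start of the episode above 0.03 m).
It also fails if it takes over 72 s, if anything falls off the work surface, if the arm or the gripper's body presses on something with over 40 N, if the wrist force passes 120 N, or if a joint passes its speed limit or range.

### The arm

A 6-joint arm with a two-finger parallel gripper is mounted at the origin on the work surface. World frame = base frame: x ahead of the robot, y to its left, z up, the work surface at z = 0. Lengths are in mm, angles in degrees, forces in N, time in s.
With the tool pointing down it reaches from about 300 to 850 mm from the base axis. Payload 4.2 kg.
Tool frame: the origin (TCP) lies between the finger pads; the fingertips stand ahead of it and the grasp point (between the pads) lies 8 mm behind it (env.tip_reach is the x of the fingertips in the tool frame, in mm); x points along the fingers, y is the direction in which the jaws open and shut, and the axes are right-handed (so a half turn about x gives the same grasp; the last joint's range is limited). The gripper opens to 91 mm and grips with 3 to 60 N. Pads are 32 mm wide; open, the fingers measure 118 mm over their backs; the gripper's body (76 mm by 178 mm) begins 60 mm behind the grasp point.
Start: joints at [73.339, 18.312, 89.639, -0, 72.044, -1.146], TCP at [153.815, 554.06, 224.976] pointing down, gripper open.
Joint ranges: [-177.97, 177.97], [-48.28, 115.42], [12.27, 149.76], [-77.06, 257.06], [2.81, 150.46], [-146.56, 146.56]. Speed limits (degrees/s): [147.25, 147.25, 180, 180, 180, 180].

### API

Orientations are given as [roll, pitch, yaw] about the fixed x, y, z axes, in that order (R = Rz(yaw) Ry(pitch) Rx(roll)).
In Python, from workcell import env, cams gives the robot as it stands.
- The arm moves only by the tool arm_command, never from a script. Its argument "deltas" is a list of rows, each a list of 3 entries, a list of its own where there are three numbers: the opening, from 0 (shut) to 1 (fully open), then the shift along the world's x, y, z in mm, then the turn about the world's z in rad. A call has 1 to 20 rows; each row is the pose to reach, as a shift and turn from the pose commanded when the call began; what a row does not reach only later rows make up. A row lasts 1/10 s, in which the tool goes at most 50 mm and 8.59 degrees, less where a joint would pass 70% of its speed; a pose out of reach is approached as far as the arm can. A call with a gripper value outside its range is refused whole. The fingers move at their own pace and stop on an object; "grip_force" is the grip in N (left out, the last holds). Time passes only in rows, so rows that repeat a pose let the fingers close. It gives the time, the measured TCP pose, the force and the opening at its end, in the units of the state.
- env.state(): the state, without advancing time (a new reading comes with each control period).
- cams.grab_frame(name): name is "scene" or "top" or "wrist"; returns a dict with "img" (480x640x3 uint8, red, green, blue), "K" (3x3 intrinsics, pixels), "rvec" (rotation vector, rad) and "tvec" (3), from world to camera coordinates, as OpenCV has them. Camera axes: x right, y down, z forward; pixel columns grow to the right and rows downward; lengths in mm; the calibration is good to about 2 mm. A picture is of the moment at which its call begins. There is no depth.
- env.job_done(): hands the job in, once; it reports no verdict.
Trained networks look in a picture, given as the dict that the camera call returned (one of the last four; its "shot" number tells which), for a name from the list of things; names that differ only in an ending like _2 or _b are one class to them, and where a whole thing is asked for, a point or a joint stands for the part that bears it (a point fixed in the world has none). Each returns a list of dicts, best first, with "conf" (0 to 1); they miss things now and then, are a little off and sometimes report something else, mostly with a low value. They report only what shows in the picture. A call takes as long as a camera call. They do not tell look-alikes from the thing itself.
- cams.silhouettes(picture, name): "region" (480x640 bool, what is visible of it) and "centre" ([column, row] in pixels, amid what is visible of it).
The state is a dict: "time_s": time; "qpos": joint angles; "qvel": joint speeds; "effort": joint torques, N m; "ee_pos": TCP position; "ee_rot": TCP orientation; "force": force on the tool from outside, world axes, zero at the start; "torque": the same for the moment, N m; "gripper_width": finger opening in mm.
Only numpy, scipy, OpenCV 4.12 (cv2) and the standard library are available. Lean on these libraries where they do the work, as an engineer would, in place of code of your own. Each camera call takes 0.05 s, during which the arm holds its last target.

## Working session

There is one attempt and no reset: what is moved stays moved. The work goes in short steps, Python scripts to look and compute and a tool call to move; the robot and the scene stay as the last step left them, time stands still between calls to the robot, and variables do not carry over. Pictures are saved under pics/ and viewed, and the job is handed in when it is done.

Besides the shell and the picture viewer there is one more tool, called after ">>>" as name(argument=value, ...) on one line, values as JSON. arm_command: Moves the arm, as the interface text tells. Its arguments: {"type":"object","properties":{"deltas":{"type":"array","items":{"type":"array"}},"grip_force":{"type":"number"}},"required":["deltas"]}

```bash
ls; mkdir -p pics
python3 - <<'E'
from workcell import env,cams
import cv2
print(env.state(), env.tip_reach)
for n in ("scene","top","wrist"):
    f=cams.grab_frame(n); cv2.imwrite(f"pics/{n}0.png",f["img"][:,:,::-1]); print(n,f["K"].tolist(),f["rvec"],f["tvec"])
E
```

```text
pics
{'time_s': 0.0, 'qpos': array([ 7.33385951e+01,  1.83500945e+01,  8.97076250e+01, -7.73507044e-04,
        7.20438541e+01, -1.14563377e+00]), 'qvel': array([-0.08362851,  0.01245721, -0.09100364, -0.00648976,  0.10687708,
        0.03862393]), 'effort': array([-4.85406108e-04, -4.12454259e+01, -2.31976211e+01,  7.28030805e-02,
        4.57289396e-02, -1.44468158e-04]), 'ee_pos': array([153.67190878, 553.56648098, 224.12751517]), 'ee_rot': array([ -90.73081105,   89.89842371, -106.24634306]), 'force': array([-0.53525214, -0.11917134, -0.13288889]), 'torque': array([ 0.00176032,  0.03734496, -0.00887488]), 'gripper_width': 91.01724389634919} 11.0
scene [[438.0172685476487, 0.0, 324.1614987467871], [0.0, 438.0172685476487, 240.2968473286923], [0.0, 0.0, 1.0]] [ 0.97111094  2.63616002 -0.85727375] [ 396.5188252  -182.9608006  1119.82944247]
top [[524.5251662029308, 0.0, 318.9868152850404], [0.0, 524.5251662029308, 243.70909255786933], [0.0, 0.0, 1.0]] [ 2.13225091 -2.19164876  0.14499808] [ -33.95391249  508.79022682 1221.97991753]
wrist [[398.60802831907574, 0.0, 322.68208944424396], [0.0, 398.60802831907574, 232.86252297762118], [0.0, 0.0, 1.0]] [-2.29970257 -1.7481983  -0.26279571] [-573.75898657  -33.21772719  393.44714471]
```

View pics/top0.png

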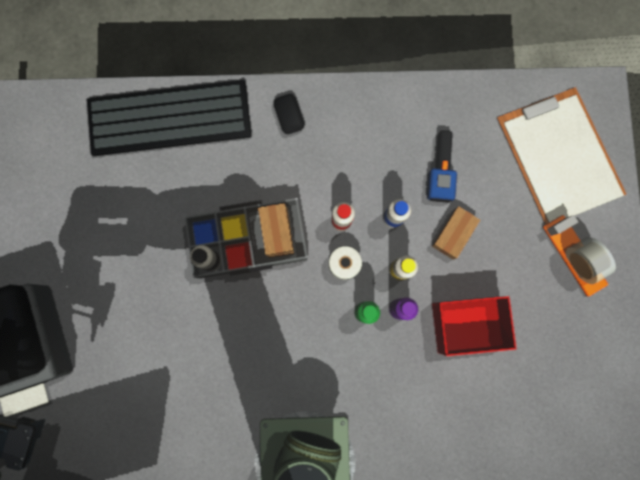

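View pics/scene0.png

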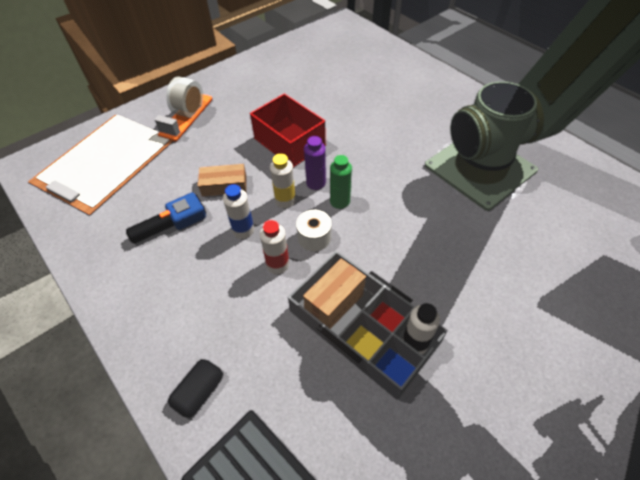

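View pics/wrist0.png

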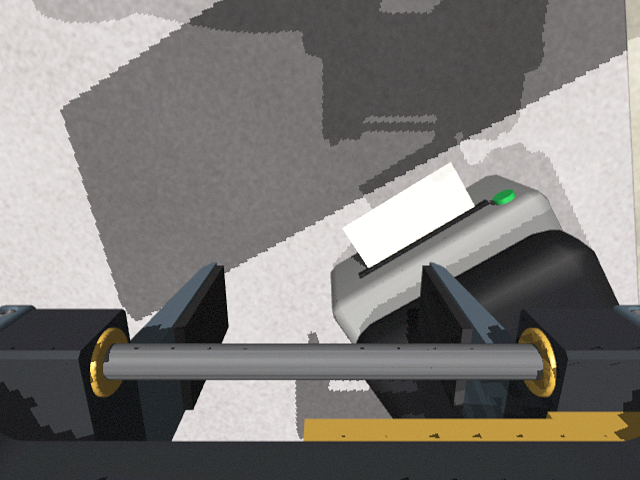

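```bash
cat > h.py <<'E'
import numpy as np, cv2
from scipy.optimize import minimize
def proj(f,P):
    return cv2.projectPoints(np.asarray(P,float).reshape(-1,1,3),f["rvec"],f["tvec"],f["K"],None)[0].reshape(-1,2)
def back(f,uv,z):
    R=cv2.Rodrigues(f["rvec"])[0]; c=-R.T@f["tvec"].ravel()
    d=R.T@np.linalg.inv(f["K"])@np.array([uv[0],uv[1],1.]); return c+d*(z-c[2])/d[2]
def ring(r,z,n=40):
    a=np.linspace(0,2*np.pi,n,endpoint=False); return np.c_[r*np.cos(a),r*np.sin(a),0*a+z]
def box(x,y,z0,z1): return np.array([[sx*x/2,sy*y/2,z] for sx in(-1,1) for sy in(-1,1) for z in(z0,z1)])
BOT=[np.r_[ring(25,0),ring(25,115)],np.r_[ring(25,115),ring(16,120),ring(16,138)]]
def mask(f,parts,p,z0=0):
    c,s=np.cos(p[2]),np.sin(p[2]); m=np.zeros((1920,2560),np.uint8)
    for P in parts:
        Q=np.c_[P[:,0]*c-P[:,1]*s+p[0],P[:,0]*s+P[:,1]*c+p[1],P[:,2]+z0]
        h=cv2.convexHull(((proj(f,Q)+.5)*4).astype(np.float32)).round().astype(np.int32)
        cv2.fillConvexPoly(m,h,255)
    return cv2.resize(m,(640,480),interpolation=cv2.INTER_AREA)/255.
def fit(views,parts,p0,z0=0,yaw=True):
    def cost(q):
        p=[q[0],q[1],q[2]/50 if yaw else 0]; e=0
        for f,r in views:
            m=mask(f,parts,p,z0); e+=np.abs(m-r).sum()/max(m.sum(),1)
        return e
    x0=np.array([p0[0],p0[1],p0[2]*50]) if yaw else np.array(p0[:2])
    best=None
    n=len(x0); sx=np.vstack([x0]+[x0+12*np.eye(n)[i] for i in range(n)])
    r=minimize(cost,x0,method="Nelder-Mead",options=dict(initial_simplex=sx,xatol=.1,fatol=1e-4))
    r=minimize(cost,r.x,method="Nelder-Mead",options=dict(initial_simplex=np.vstack([r.x]+[r.x-5*np.eye(n)[i] for i in range(n)]),xatol=.05,fatol=1e-4))
    x=list(r.x); 
    if yaw: x[2]/=50
    return np.round(x,3),round(r.fun,3)
E
python3 - <<'E'
from workcell import env,cams
from h import *
ft=cams.grab_frame("top"); fs=cams.grab_frame("scene")
names=["red_mid","blue_mid","yellow_mid","packed_mid","carton_mid","col_top_mid","col_low_mid","tote","roll","scanner","pad_red","pad_blue","pad_yellow","red_bin"]
S={}
for n in names:
    for k,f in(("t",ft),("s",fs)):
        s=cams.silhouettes(f,n); S[n,k]=s
        print(n,k,[(round(d["conf"],2),np.round(d["centre"]).tolist(),int(d["region"].sum())) for d in s[:4]])
import pickle; pickle.dump((ft,fs,S),open("s0.pkl","wb"))
E
```

```text
red_mid t [(0.87, [343.0, 217.0], 538), (0.34, [455.0, 232.0], 1382)]
red_mid s [(0.73, [274.0, 246.0], 1166)]
blue_mid t [(0.62, [400.0, 213.0], 594)]
blue_mid s [(0.71, [238.0, 213.0], 1162)]
yellow_mid t [(0.87, [368.0, 315.0], 466), (0.86, [399.0, 267.0], 568), (0.66, [402.0, 307.0], 554)]
yellow_mid s [(0.92, [314.0, 161.0], 982), (0.74, [285.0, 180.0], 1051), (0.56, [340.0, 181.0], 1024)]
packed_mid t [(0.65, [204.0, 260.0], 599), (0.61, [399.0, 214.0], 652)]
packed_mid s [(0.81, [421.0, 329.0], 1258)]
carton_mid t [(0.86, [454.0, 236.0], 1354)]
carton_mid s [(0.87, [221.0, 179.0], 1288)]
col_top_mid t [(0.56, [275.0, 226.0], 1366), (0.43, [342.0, 264.0], 831)]
col_top_mid s [(0.69, [334.0, 290.0], 2265), (0.24, [394.0, 366.0], 760)]
col_low_mid t [(0.63, [286.0, 252.0], 91)]
col_low_mid s [(0.55, [346.0, 312.0], 238)]
tote t [(0.75, [235.0, 228.0], 549), (0.66, [250.0, 242.0], 3764)]
tote s [(0.69, [367.0, 345.0], 651)]
roll t [(0.58, [345.0, 265.0], 823)]
roll s [(0.96, [314.0, 227.0], 1152), (0.26, [363.0, 344.0], 637)]
scanner t [(0.71, [440.0, 176.0], 1482)]
scanner s [(0.95, [175.0, 220.0], 1801)]
pad_red t [(0.78, [238.0, 253.0], 550), (0.2, [250.0, 245.0], 3944)]
pad_red s [(0.82, [386.0, 316.0], 522)]
pad_blue t [(0.91, [204.0, 231.0], 500)]
pad_blue s [(0.69, [396.0, 366.0], 757)]
pad_yellow t [(0.9, [233.0, 227.0], 556)]
pad_yellow s [(0.87, [365.0, 344.0], 647)]
red_bin t [(0.95, [474.0, 327.0], 4241)]
red_bin s [(0.8, [286.0, 124.0], 3292)]
```

Run:
```python
from h import *
import pickle
ft,fs,S=pickle.load(open("s0.pkl","rb"))
V=lambda n,i,j:[(f,S[n,k][q]["region"].astype(float)) for k,f,q in(("t",ft,i),("s",fs,j)) if q is not None]
for n,uv,i,j in(("red_mid",(344,216),0,0),("blue_mid",(399,213),0,0),("yellow_mid",(402,267),1,1),("packed_mid",(204,258),0,0)):
    z0=5 if n=="packed_mid" else 0
    p=back(ft,uv,100)
    for a,b in((i,j),(i,None),(None,j)): print(n,fit(V(n,a,b),BOT,p,z0,False))
for n,i,j,uv,z0,yaw in(("carton_mid",0,0,(455,233),0,.8),("col_top_mid",0,0,(275,230),45,1.6)):
    p=back(ft,uv,z0+40)
    for y in(yaw,-yaw,yaw+1.57):
      for a,b in((i,j),(i,None),(None,j)): print(n,fit(V(n,a,b),[box(110,62,0,40)],[p[0],p[1],y],z0))
p=back(ft,(345,264),40); 
for a,b in((0,0),(0,None),(None,0)):print("roll",fit(V("roll",a,b),[np.r_[ring(38,0),ring(38,55)]],p,0,False))
# tote
h=np.zeros((480,640),np.uint8); r=S["tote","t"][1]["region"].astype(np.uint8)
cv2.fillConvexPoly(h,cv2.convexHull(cv2.findNonZero(r)),1)
p=back(ft,(248,238),40); 
for y in(-.15,.15): print("tote",fit([(ft,h.astype(float))],[box(144,268,0,60)],[p[0],p[1],y]))
for n in("pad_red","pad_blue","pad_yellow"):
    for k,f in(("t",ft),("s",fs)):
        print(n,k,back(f,np.argwhere(S[n,k][0]["region"]).mean(0)[::-1],7).round(1))
# annotate colours in top
im=cv2.imread("pics/top0.png")[170:340,170:520]; cv2.imwrite("pics/crop.png",cv2.resize(im,None,fx=2.2,fy=2.2,interpolation=2))
```

```text
red_mid (array([ 566.905, -102.142]), np.float64(0.104))
red_mid (array([ 567.134, -101.944]), np.float64(0.042))
red_mid (array([ 566.19 , -102.255]), np.float64(0.056))
blue_mid (array([ 570.631, -229.638]), np.float64(0.119))
blue_mid (array([ 571.315, -229.69 ]), np.float64(0.068))
blue_mid (array([ 570.28 , -229.472]), np.float64(0.043))
yellow_mid (array([ 442.667, -237.372]), np.float64(0.108))
yellow_mid (array([ 442.76 , -237.384]), np.float64(0.044))
yellow_mid (array([ 442.313, -237.664]), np.float64(0.064))
packed_mid (array([477.234, 216.439]), np.float64(0.202))
packed_mid (array([477.834, 216.677]), np.float64(0.047))
packed_mid (array([475.499, 215.84 ]), np.float64(0.136))
carton_mid (array([ 527.205, -377.936,   -0.599]), np.float64(0.166))
carton_mid (array([ 527.794, -377.601,   -0.603]), np.float64(0.034))
carton_mid (array([ 526.053, -378.704,   -0.581]), np.float64(0.124))
carton_mid (array([ 527.259, -377.387,   -0.592]), np.float64(0.166))
carton_mid (array([ 527.767, -377.693,   -0.604]), np.float64(0.034))
carton_mid (array([ 526.414, -378.417,   -0.575]), 
[... 660 characters left out ...]

col_top_mid (array([539.188,  54.174,   3.294]), np.float64(0.089))
col_top_mid (array([540.649,  54.616,   3.29 ]), np.float64(0.041))
col_top_mid (array([538.852,  53.719,   3.296]), np.float64(0.037))
roll (array([ 461.031, -105.595]), np.float64(0.154))
roll (array([ 461.586, -105.165]), np.float64(0.064))
roll (array([ 458.922, -107.269]), np.float64(0.079))
tote (array([5.26838e+02, 1.25421e+02, 1.50000e-01]), np.float64(0.069))
tote (array([5.26898e+02, 1.25861e+02, 1.43000e-01]), np.float64(0.069))
pad_red t [488.5 148.3   7. ]
pad_red s [475.6 142.1   7. ]
pad_blue t [549.9 230.3   7. ]
pad_blue s [537.9 224.7   7. ]
pad_yellow t [559.3 159.5   7. ]
pad_yellow s [547.3 152.5   7. ]
```

View pics/crop.png

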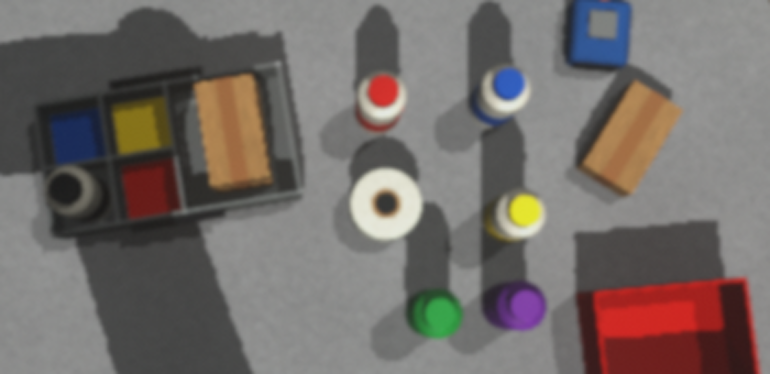

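Run:
```python
from h import *
from workcell import env
from scipy.spatial.transform import Rotation as Ro
import pickle
s=env.state(); R=Ro.from_euler("xyz",s["ee_rot"],degrees=True).as_matrix(); print(R.round(3)); print("yaw of tool y",np.degrees(np.arctan2(R[1,1],R[0,1])))
ft,fs,S=pickle.load(open("s0.pkl","rb"))
out=[]
for f in(ft,fs):
    im=cv2.resize(f["img"][:,:,::-1],None,fx=4,fy=4,interpolation=cv2.INTER_CUBIC)
    def T(P,p): c,s=np.cos(p[2]),np.sin(p[2]); P=np.asarray(P,float); return np.c_[P[:,0]*c-P[:,1]*s+p[0],P[:,0]*s+P[:,1]*c+p[1],P[:,2]]
    def rect(cx,cy,w,h,z,p,col):
        P=T([[cx+a*w/2,cy+b*h/2,z] for a,b in((-1,-1),(1,-1),(1,1),(-1,1))],p)
        cv2.polylines(im,[((proj(f,P)+.5)*4).astype(int)],True,col,1)
    t=(527,125.5,.147)
    rect(0,0,144,268,60,t,(0,255,0)); rect(0,-70,136,120,60,t,(0,255,0))
    for x in(-35,35):
        for y in(27,97): rect(x,y,66,66,60,t,(255,255,0)); rect(x,y,62,62,7,t,(255,0,255))
    rect(0,0,110,62,85,(539.7,54.1,.151),(0,255,255)); 
    c=(proj(f,[[527,125.5,40]])[0]*4).astype(int); out.append(im[c[1]-280:c[1]+280,c[0]-330:c[0]+330])
    c=(proj(f,[[527,-378,20]])[0]*4).astype(int); rect(0,0,110,62,40,(527.2,-377.7,-.597),(0,255,255)); out.append(im[c[1]-150:c[1]+150,c[0]-200:c[0]+200])
for i,o in enumerate(out): cv2.imwrite(f"pics/ov{i}.png",o)
```

```text
[[ 0.     0.267  0.964]
 [ 0.     0.964 -0.267]
 [-1.     0.     0.   ]]
yaw of tool y 74.48501769675684
```

View pics/ov0.png

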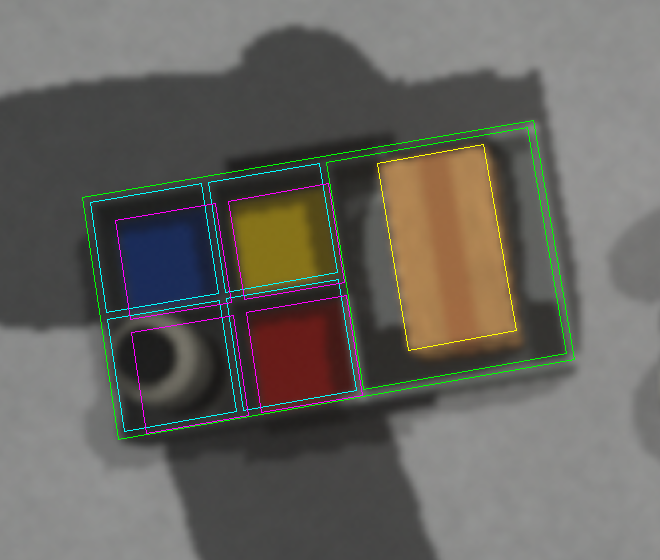

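View pics/ov2.png

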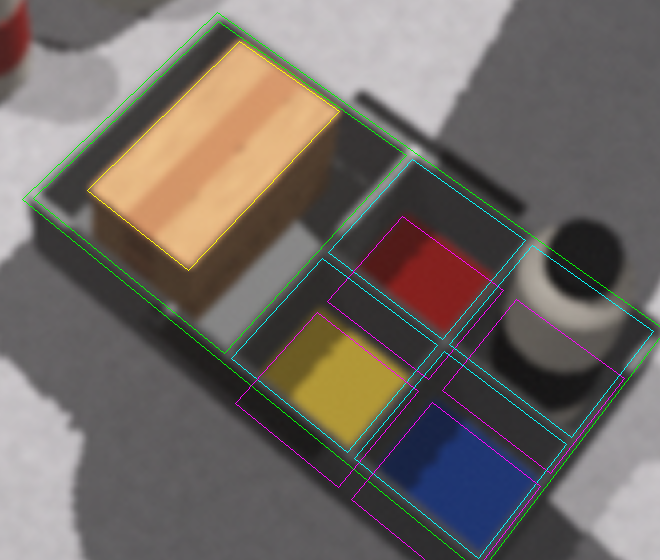

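View pics/ov1.png

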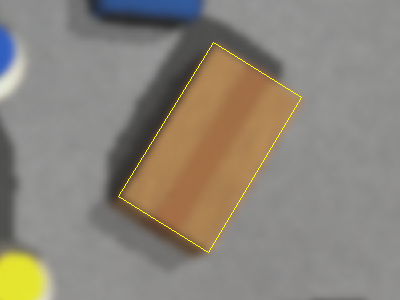

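>>> arm_command(deltas=[[1, [10, -19, 0], -0.1], [1, [35, -66, 0], -0.2], [1, [60, -112, 0], -0.3], [1, [83, -156, 0], -0.368], [1, [106, -200, 0], -0.368], [1, [130, -244, 0], -0.368], [1, [153, -288, 0], -0.368], [1, [177, -332, 0], -0.368], [1, [200, -376, 0], -0.368], [1, [223, -420, 0], -0.368], [1, [247, -464, 0], -0.368], [1, [270, -508, 0], -0.368], [1, [294, -552, 0], -0.368], [1, [317, -596, 0], -0.368], [1, [340, -640, 0], -0.368], [1, [364, -684, 0], -0.368], [1, [387, -728, 0], -0.368], [1, [405, -762, 0], -0.368], [1, [417, -784, 0], -0.368], [1, [417, -784, 0], -0.368]], grip_force=25)

```text
time_s: 3.65
ee_pos: [572.0, -233.0, 224.1]
ee_rot: [-32.4, 90.0, -69.2]
force: [-0.2, 0.2, 0.0]
gripper_width: 91.1
```

Run:
```python
from workcell import env,cams
import cv2
s=env.state(); print(s["time_s"],s["ee_pos"],s["ee_rot"],s["qpos"])
f=cams.grab_frame("wrist"); cv2.imwrite("pics/w1.png",f["img"][:,:,::-1])
```

```text
3.65 [ 571.97476355 -233.03295184  224.08984902] [-32.38709731  89.95020043 -69.16331445] [-2.32149549e+01  2.21935439e+01  8.38557891e+01 -3.72496866e-02
  7.39160442e+01 -7.64284287e+01]
```

View pics/w1.png

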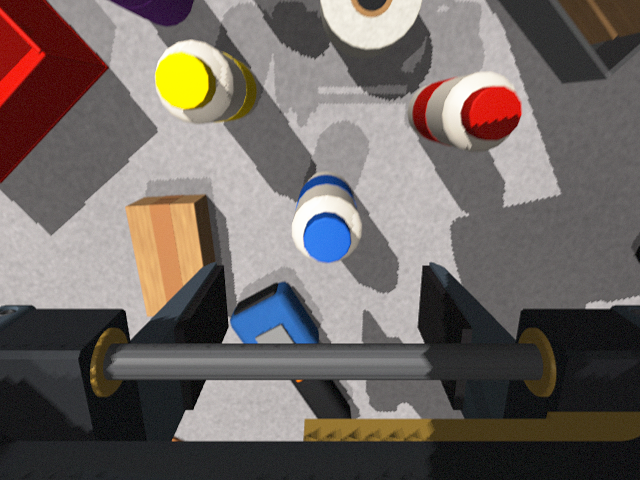

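```bash
cat > caps.py <<'E'
from workcell import env,cams
from h import *
HS={"red":[(0,8),(172,180)],"blue":[(100,125)],"yellow":[(22,35)]}
def caps(f,z=138,cols=("red","blue","yellow")):
    hsv=cv2.cvtColor(f["img"],cv2.COLOR_RGB2HSV)
    for c in cols:
        m=np.zeros((480,640),np.uint8)
        for a,b in HS[c]: m|=cv2.inRange(hsv,(a,150,150),(b,255,255))
        n,l,st,ce=cv2.connectedComponentsWithStats(m)
        for i in np.argsort(-st[1:,4])[:3]+1:
            if st[i,4]>150:
                cn,_=cv2.findContours((l==i).astype(np.uint8),cv2.RETR_EXTERNAL,cv2.CHAIN_APPROX_NONE); (cx,cy),r=cv2.minEnclosingCircle(cn[0])
                print(c,st[i,4],ce[i].round(),back(f,ce[i],z).round(1),"mec",round(r,1))
E
python3 - <<'E'
from caps import *
f=cams.grab_frame("wrist"); print(env.state()["ee_pos"]); caps(f)
E
```

```text
[ 570.49883907 -229.91194925  224.4823312 ]
red 1537 [490. 109.] [ 561.6 -101.7  138. ] mec 27.9
red 1251 [18. 66.] [ 379.7 -306.4  138. ] mec 48.5
red 223 [427.  95.] [ 532.8 -127.1  138. ] mec 19.8
blue 1903 [266. 322.] [ 592.6 -297.2  138. ] mec 40.6
blue 1652 [325. 243.] [ 570.3 -229.3  138. ] mec 23.7
yellow 2326 [181.  84.] [ 442.6 -238.6  138. ] mec 29.1
```

>>> arm_command(deltas=[[1, [0, 0, -25], 0], [1, [0, 0, -60], 0], [1, [0, 0, -95], 0], [1, [0, 0, -120], 0], [1, [0, 0, -134], 0], [1, [0, 0, -134], 0], [0, [0, 0, -134], 0], [0, [0, 0, -134], 0], [0, [0, 0, -134], 0], [0, [0, 0, -134], 0], [0, [0, 0, -134], 0], [0, [0, 0, -134], 0], [0, [0, 0, -134], 0], [0, [0, 0, -134], 0]], grip_force=25)

```text
time_s: 5.15
ee_pos: [571.1, -230.0, 91.3]
ee_rot: [29.3, 90.0, -7.3]
force: [0.3, 0.6, 2.5]
gripper_width: 49.7
```

>>> arm_command(deltas=[[0, [0, 0, 10], 0], [0, [0, 0, 35], 0], [0, [0, 0, 70], 0], [0, [0, 0, 105], 0], [0, [0, 0, 135], 0], [0, [0, 0, 150], 0], [0, [0, 10, 150], 0], [0, [-2, 32, 150], 0], [0, [-4, 65, 150], 0], [0, [-6, 105, 150], 0], [0, [-8, 145, 150], 0], [0, [-10, 185, 150], 0], [0, [-12, 225, 150], 0], [0, [-14, 265, 150], 0], [0, [-16, 305, 150], 0], [0, [-18, 345, 150], 0], [0, [-20, 385, 150], 0], [0, [-22, 420, 150], 0], [0, [-24, 445, 150], 0], [0, [-24, 456, 150], 0]])

```text
time_s: 7.15
ee_pos: [545.1, 228.4, 239.2]
ee_rot: [-136.5, 89.8, -172.9]
force: [0.0, 0.2, -2.2]
gripper_width: 49.6
```

>>> arm_command(deltas=[[0, [0, 0, -5], 0], [0, [0, 0, -20], 0], [0, [0, 0, -45], 0]])

```text
time_s: 7.45
ee_pos: [547.5, 224.9, 196.2]
ee_rot: [38.3, 89.8, 1.7]
force: [0.4, -0.4, -2.9]
gripper_width: 49.6
```

Run:
```python
from caps import *
for n in("scene","wrist"):
    f=cams.grab_frame(n); cv2.imwrite(f"pics/p1{n}.png",f["img"][:,:,::-1])
s=env.state();print(s["ee_pos"],s["gripper_width"],s["force"]);
```

```text
[544.32667374 223.50413844 191.96038878] 49.55203439848623 [-0.36681595 -1.51609579 -1.76965112]
```

View pics/p1scene.png

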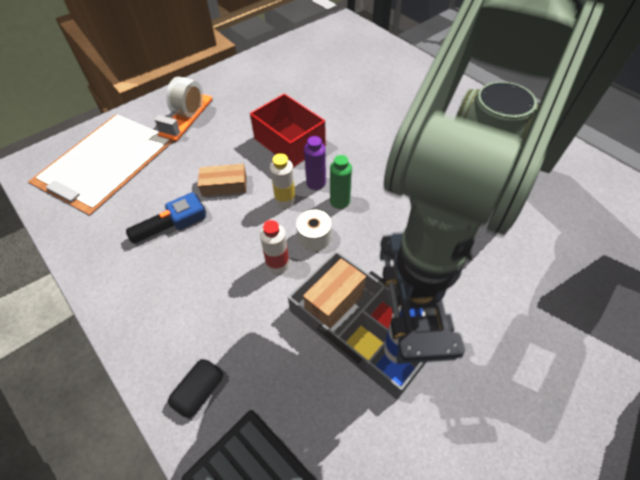

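View pics/p1wrist.png

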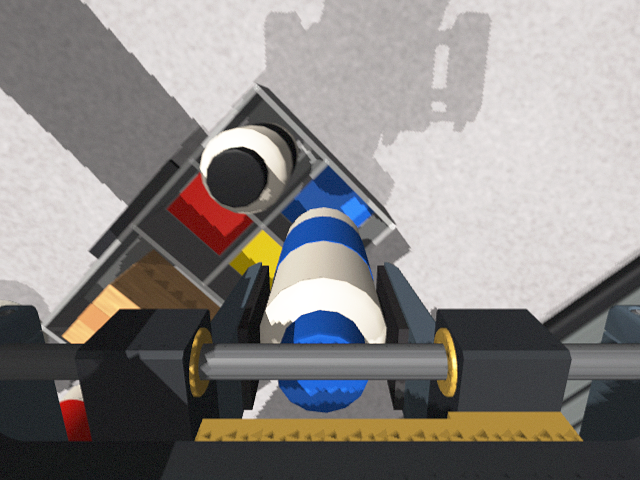

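>>> arm_command(deltas=[[0, [0, 0, 0], 0], [0, [0, 0, 0], 0], [0, [0, 0, 0], 0], [0, [0, 0, 0], 0], [0, [0, 0, -8], 0], [0, [0, 0, -20], 0], [0, [0, 0, -33], 0], [0, [0, 0, -46], 0], [0, [0, 0, -58], 0], [0, [0, 0, -70], 0], [0, [0, 0, -80], 0], [0, [0, 0, -88], 0], [0, [0, 0, -93], 0], [0, [0, 0, -95], 0], [0, [0, 0, -95], 0], [0, [0, 0, -95], 0]])

```text
time_s: 9.15
ee_pos: [547.2, 226.2, 101.5]
ee_rot: [61.4, 89.9, 24.8]
force: [0.3, -0.2, -3.0]
gripper_width: 49.4
```

Run:
```python
from caps import *
for n in("scene","top","wrist"):
    f=cams.grab_frame(n); cv2.imwrite(f"pics/p2{n}.png",f["img"][:,:,::-1])
s=env.state();print(s["ee_pos"],s["gripper_width"],s["force"]);
```

```text
[547.08011949 226.16433806 101.4572091 ] 49.37669368651267 [ 0.85735824 -0.06520539 -2.98315012]
```

View pics/p2wrist.png

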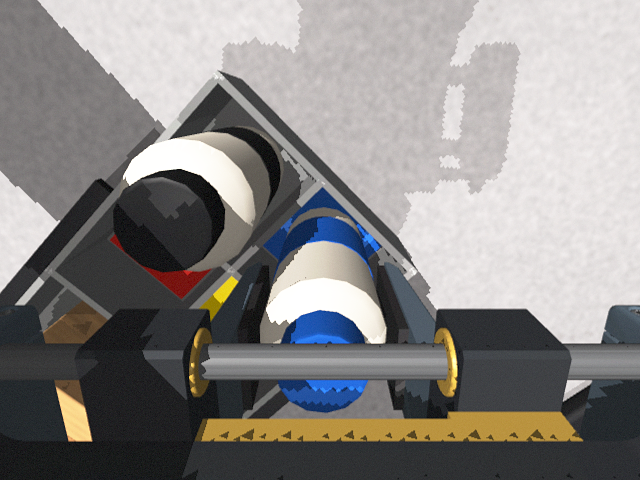

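>>> arm_command(deltas=[[0, [0, 0, -1.5], 0], [0, [0, 0, -3], 0], [0, [0, 0, -3.5], 0], [0, [0, 0, -3.5], 0], [0, [0, 0, -3.5], 0]])

```text
time_s: 9.8
ee_pos: [547.0, 226.1, 98.3]
ee_rot: [55.7, 89.9, 19.1]
force: [-1.4, -0.8, 6.2]
gripper_width: 49.5
```

>>> arm_command(deltas=[[0.75, [0, 0, 0], 0], [0.75, [0, 0, 0], 0], [0.75, [0, 0, 0], 0], [0.75, [0, 0, 0], 0], [0.75, [0, 0, 10], 0], [0.75, [0, 0, 40], 0], [0.75, [0, 0, 80], 0], [0.75, [0, 0, 115], 0], [1, [0, 0, 128], 0]])

```text
time_s: 10.7
ee_pos: [548.5, 226.7, 230.2]
ee_rot: [58.4, 89.5, 21.8]
force: [0.8, -0.4, 0.6]
gripper_width: 74.3
```

Run:
```python
from caps import *
f=cams.grab_frame("wrist"); cv2.imwrite(f"pics/p3.png",f["img"][:,:,::-1])
s=env.state();print(s["ee_pos"],s["gripper_width"],s["force"]);caps(f,145)
```

```text
[548.67873008 226.8082786  230.55762503] 77.49145069693729 [0.49017684 0.04993791 1.47859787]
red 1443 [214. 194.] [481.  192.7 145. ] mec 31.0
blue 1771 [319. 242.] [545.6 226.2 145. ] mec 25.2
yellow 1384 [268. 241.] [525.3 199.7 145. ] mec 28.1
```

View pics/p3.png

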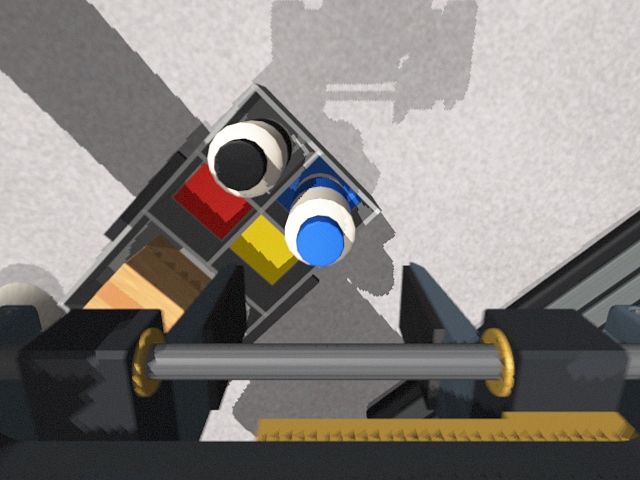

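>>> arm_command(deltas=[[1, [-2, -10, 0], 0], [1, [-8, -35, 0], 0], [1, [-16, -70, 0], 0], [1, [-25, -110, 0], 0], [1, [-35, -155, 0], 0], [1, [-45, -200, 0], 0], [1, [-55, -245, 0], 0], [1, [-65, -290, 0], 0], [1, [-75, -335, 0], 0], [1, [-85, -375, 0], 0], [1, [-93, -412, 0], 0], [1, [-99, -440, 0], 0], [1, [-103, -458, 0], 0], [1, [-104.4, -464, 0], 0], [1, [-104.4, -464, 0], 0], [1, [-104.4, -464, 0], 0], [1, [-104.4, -464, 0], 0]])

```text
time_s: 12.45
ee_pos: [442.4, -236.9, 225.1]
ee_rot: [163.6, 89.9, 127.1]
force: [-0.3, 0.7, -0.2]
gripper_width: 91.3
```

Run:
```python
from caps import *
f=cams.grab_frame("wrist"); cv2.imwrite(f"pics/p4.png",f["img"][:,:,::-1])
s=env.state();print(s["ee_pos"],s["gripper_width"],s["force"]);caps(f,138)
```

```text
[ 442.52855968 -236.98565897  225.31723129] 91.24534915629062 [-0.53571079  0.05248847  0.48489974]
red 8888 [111. 202.] [ 339.4 -328.3  138. ] mec 115.2
red 653 [513. 212.] [ 497.3 -126.6  138. ] mec 26.6
red 401 [ 28. 105.] [ 268.5 -325.5  138. ] mec 43.3
blue 942 [336. 405.] [ 549.8 -305.   138. ] mec 24.1
yellow 1811 [320. 244.] [ 441.  -238.3  138. ] mec 25.2
yellow 163 [327. 189.] [ 414.3 -213.   138. ] mec 20.7
```

View pics/p4.png

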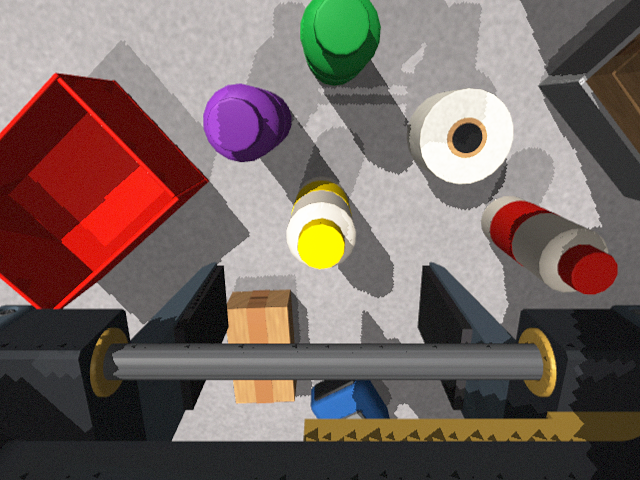

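>>> arm_command(deltas=[[1, [0, 0, -25], 0], [1, [0, 0, -60], 0], [1, [0, 0, -95], 0], [1, [0, 0, -120], 0], [1, [0, 0, -134.5], 0], [1, [0, 0, -134.5], 0], [0, [0, 0, -134.5], 0], [0, [0, 0, -134.5], 0], [0, [0, 0, -134.5], 0], [0, [0, 0, -134.5], 0], [0, [0, 0, -134.5], 0], [0, [0, 0, -134.5], 0], [0, [0, 0, -134.5], 0], [0, [0, 0, -134.5], 0]])

```text
time_s: 13.9
ee_pos: [442.6, -238.1, 91.3]
ee_rot: [8.3, 90.0, -28.3]
force: [-0.4, -0.5, 3.9]
gripper_width: 49.3
```

>>> arm_command(deltas=[[0, [0, 0, 10], 0], [0, [0, 0, 35], 0], [0, [0, 0, 70], 0], [0, [0, 0, 105], 0], [0, [0, 0, 135], 0], [0, [0, 0, 150], 0], [0, [3, 10, 150], 0], [0, [9, 30, 150], 0], [0, [17, 60, 150], 0], [0, [28, 97, 150], 0], [0, [39, 135, 150], 0], [0, [51, 175, 150], 0], [0, [63, 215, 150], 0], [0, [74, 255, 150], 0], [0, [85, 293, 150], 0], [0, [95, 328, 150], 0], [0, [104, 357, 150], 0], [0, [110, 378, 150], 0], [0, [114, 391, 150], 0], [0, [115, 395, 150], 0]])

```text
time_s: 15.9
ee_pos: [556.9, 158.4, 239.6]
ee_rot: [-134.7, 89.9, -171.2]
force: [0.6, -0.3, -1.0]
gripper_width: 49.7
```

>>> arm_command(deltas=[[0, [0, 0, 0], 0], [0, [0, 0, 0], 0], [0, [0, 0, -10], 0], [0, [0, 0, -30], 0], [0, [0, 0, -50], 0], [0, [0, 0, -60], 0], [0, [0, 0, -60], 0], [0, [0, 0, -60], 0], [0, [0, 0, -60], 0]])

```text
time_s: 16.8
ee_pos: [558.1, 157.1, 182.1]
ee_rot: [52.3, 89.9, 15.7]
force: [0.4, -0.2, -1.4]
gripper_width: 49.5
```

Run:
```python
from caps import *
f=cams.grab_frame("wrist"); cv2.imwrite(f"pics/p5.png",f["img"][:,:,::-1])
s=env.state();print(s["ee_pos"],s["gripper_width"],s["force"])
```

```text
[558.06775978 157.11289242 182.07565887] 49.70448559831399 [-0.2287843   0.23830759 -1.62652076]
```

View pics/p5.png

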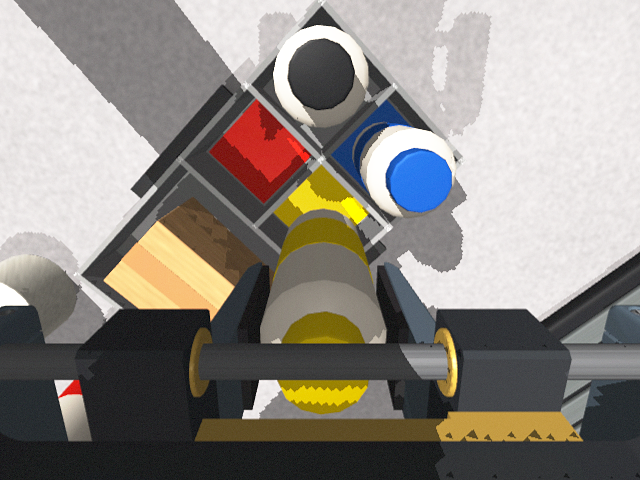

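>>> arm_command(deltas=[[0, [0, 0, -8], 0], [0, [0, 0, -22], 0], [0, [0, 0, -37], 0], [0, [0, 0, -52], 0], [0, [0, 0, -65], 0], [0, [0, 0, -74], 0], [0, [0, 0, -79], 0], [0, [0, 0, -80.5], 0], [0, [0, 0, -80.5], 0], [0, [0, 0, -82], 0], [0, [0, 0, -83.5], 0], [0, [0, 0, -83.5], 0], [0, [0, 0, -83.5], 0]])

```text
time_s: 18.15
ee_pos: [557.9, 157.1, 98.3]
ee_rot: [50.3, 89.9, 13.7]
force: [-0.6, -0.3, 3.3]
gripper_width: 49.8
```

>>> arm_command(deltas=[[0.75, [0, 0, 0], 0], [0.75, [0, 0, 0], 0], [0.75, [0, 0, 0], 0], [0.75, [0, 0, 0], 0], [0.75, [0, 0, 10], 0], [0.75, [0, 0, 40], 0], [0.75, [0, 0, 80], 0], [0.75, [0, 0, 115], 0], [1, [0, 0, 128], 0], [1, [0, -15, 128], 0], [1, [2, -45, 128], 0], [1, [3, -85, 128], 0], [1, [5, -125, 128], 0], [1, [6, -165, 128], 0], [1, [7, -205, 128], 0], [1, [8, -235, 128], 0], [1, [9, -252, 128], 0], [1, [9, -259, 128], 0], [1, [9, -259, 128], 0], [1, [9, -259, 128], 0]])

```text
time_s: 20.15
ee_pos: [566.2, -100.9, 225.1]
ee_rot: [166.8, 89.9, 130.2]
force: [-0.1, 0.1, 0.2]
gripper_width: 91.2
```

Run:
```python
from caps import *
f=cams.grab_frame("wrist"); cv2.imwrite(f"pics/p6.png",f["img"][:,:,::-1])
s=env.state();print(s["ee_pos"],s["gripper_width"],s["force"]);caps(f,138,("red",))
```

```text
[ 566.31992614 -100.74644825  225.25979501] 90.98811170211737 [ 0.70941069  0.45580642 -0.21173581]
red 1694 [321. 245.] [ 565.7 -102.6  138. ] mec 24.7
red 304 [314. 189.] [533.  -83.8 138. ] mec 22.1
```

View pics/p6.png

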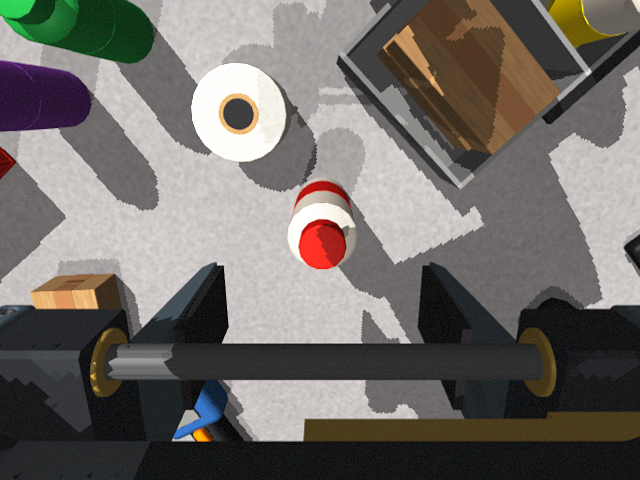

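C=(566.6,-101.9,225.5); red cap at (321,245), aligned. Grasp.

>>> arm_command(deltas=[[1, [0, 0, -25], 0], [1, [0, 0, -60], 0], [1, [0, 0, -95], 0], [1, [0, 0, -120], 0], [1, [0, 0, -134.5], 0], [1, [0, 0, -134.5], 0], [0, [0, 0, -134.5], 0], [0, [0, 0, -134.5], 0], [0, [0, 0, -134.5], 0], [0, [0, 0, -134.5], 0], [0, [0, 0, -134.5], 0], [0, [0, 0, -134.5], 0], [0, [0, 0, -134.5], 0], [0, [0, 0, -134.5], 0]])

```text
time_s: 21.6
ee_pos: [566.6, -102.0, 91.3]
ee_rot: [40.9, 90.0, 4.3]
force: [-0.2, 0.5, 1.9]
gripper_width: 49.5
```

>>> arm_command(deltas=[[0, [0, 0, 10], 0], [0, [0, 0, 35], 0], [0, [0, 0, 70], 0], [0, [0, 0, 105], 0], [0, [0, 0, 135], 0], [0, [0, 0, 150], 0], [0, [-3, 10, 150], 0], [0, [-9, 30, 150], 0], [0, [-18, 58, 150], 0], [0, [-29, 92, 150], 0], [0, [-40, 127, 150], 0], [0, [-51, 162, 150], 0], [0, [-61, 195, 150], 0], [0, [-69, 221, 150], 0], [0, [-75, 238, 150], 0], [0, [-78, 247, 150], 0], [0, [-78, 249, 150], 0], [0, [-78, 249, 150], 0], [0, [-78, 249, 130], 0], [0, [-78, 249, 110], 0]])

```text
time_s: 23.6
ee_pos: [489.1, 146.2, 200.8]
ee_rot: [37.9, 89.9, 1.2]
force: [-0.2, -0.3, -2.8]
gripper_width: 49.7
```

>>> arm_command(deltas=[[0, [0, 0, -15], 0], [0, [0, 0, -20], 0], [0, [0, 0, -20], 0], [0, [0, 0, -20], 0]])

```text
time_s: 24.0
ee_pos: [489.1, 146.8, 181.6]
ee_rot: [50.1, 89.9, 13.4]
force: [0.6, -0.5, -3.6]
gripper_width: 49.5
```

Run:
```python
from caps import *
f=cams.grab_frame("wrist"); cv2.imwrite(f"pics/p7.png",f["img"][:,:,::-1])
s=env.state();print(s["ee_pos"],s["gripper_width"],s["force"])
```

```text
[489.16622329 146.94187635 181.87700499] 49.66483589085331 [-0.1738809  -0.06257602 -1.94475729]
```

View pics/p7.png

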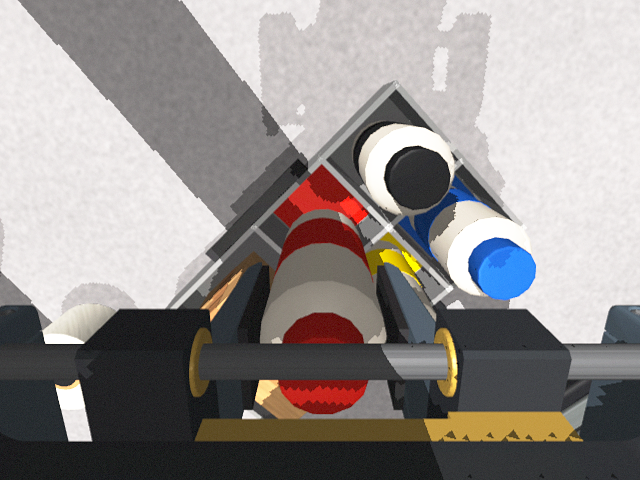

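>>> arm_command(deltas=[[0, [0, 0, -8], 0], [0, [0, 0, -22], 0], [0, [0, 0, -37], 0], [0, [0, 0, -52], 0], [0, [0, 0, -65], 0], [0, [0, 0, -74], 0], [0, [0, 0, -79], 0], [0, [0, 0, -80.5], 0], [0, [0, 0, -80.5], 0], [0, [0, 0, -82], 0], [0, [0, 0, -83.5], 0], [0, [0, 0, -83.5], 0], [0, [0, 0, -83.5], 0]])

```text
time_s: 25.35
ee_pos: [488.9, 147.2, 98.3]
ee_rot: [52.4, 89.9, 15.8]
force: [-0.2, 0.0, 4.6]
gripper_width: 50.1
```

>>> arm_command(deltas=[[0.75, [0, 0, 0], 0], [0.75, [0, 0, 0], 0], [0.75, [0, 0, 0], 0], [0.75, [0, 0, 0], 0], [0.75, [0, 0, 10], 0], [0.75, [0, 0, 40], 0], [0.75, [0, 0, 80], 0], [0.75, [0, 0, 115], 0], [0.75, [0, 0, 128], 0], [1, [0, 0, 128], 0], [1, [0, 0, 128], 0], [1, [0, 0, 128], 0]])

```text
time_s: 26.55
ee_pos: [487.6, 146.8, 224.2]
ee_rot: [-129.3, 89.8, -165.9]
force: [0.1, -0.5, -0.5]
gripper_width: 89.1
```

>>> arm_command(deltas=[[1, [1, -15, 0], 0.042], [1, [3, -45, 0], 0.042], [1, [6, -85, 0], 0.042], [1, [10, -130, 0], 0.042], [1, [13, -175, 0], 0.042], [1, [16, -220, 0], 0.042], [1, [19, -265, 0], 0.042], [1, [23, -310, 0], 0.042], [1, [26, -355, 0], 0.042], [1, [30, -400, 0], 0.042], [1, [33, -445, 0], 0.042], [1, [36, -485, 0], 0.042], [1, [38, -510, 0], 0.042], [1, [38.5, -521, 0], 0.042], [1, [38.5, -525, 0], 0.042], [1, [38.5, -525, 0], 0.042], [1, [38.5, -525, 0], 0.042]])

```text
time_s: 28.25
ee_pos: [527.0, -376.5, 225.4]
ee_rot: [144.5, 89.9, 110.3]
force: [0.2, -0.1, -0.9]
gripper_width: 91.3
```

Run:
```python
from caps import *
from scipy.spatial.transform import Rotation as Ro
s=env.state();print(s["ee_pos"],s["gripper_width"],s["force"]);R=Ro.from_euler("xyz",s["ee_rot"],degrees=True).as_matrix(); print(np.degrees(np.arctan2(R[1,1],R[0,1])))
ft=cams.grab_frame("top");fs=cams.grab_frame("scene");fw=cams.grab_frame("wrist")
for n,f in(("top",ft),("scene",fs),("wrist",fw)):cv2.imwrite(f"pics/q1{n}.png",f["img"][:,:,::-1])
# colour mask of the carton top in wrist -> min area rect at z=40
for n,f in(("w",fw),):
    d=cams.silhouettes(f,"carton_mid")
    for k in d[:2]:
        print(n,k["conf"],k["centre"],k["region"].sum())
im=fs["img"][:,:,::-1]; c=proj(fs,[[520,150,80]])[0].astype(int); cv2.imwrite("pics/q1c.png",cv2.resize(im[c[1]-110:c[1]+90,c[0]-120:c[0]+120],None,fx=3,fy=3,interpolation=2))
caps(fs,145)
```

```text
[ 526.95035057 -376.51498547  225.41096225] 91.32565800687283 [ 0.15949427 -0.08889729 -0.89197444]
55.87206932258293
w 0.65 [321.4, 203.7] 8617
red 259 [289. 129.] [ 373.1 -296.4  145. ] mec 36.3
red 203 [392. 288.] [490.7 147.2 145. ] mec 8.8
blue 344 [186. 207.] [ 666.7 -245.2  145. ] mec 18.1
blue 262 [402. 341.] [546.9 226.2 145. ] mec 9.7
```

View pics/q1wrist.png

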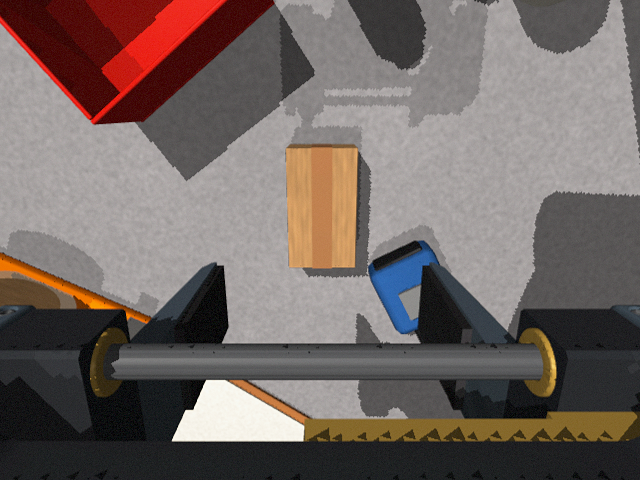

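View pics/q1c.png

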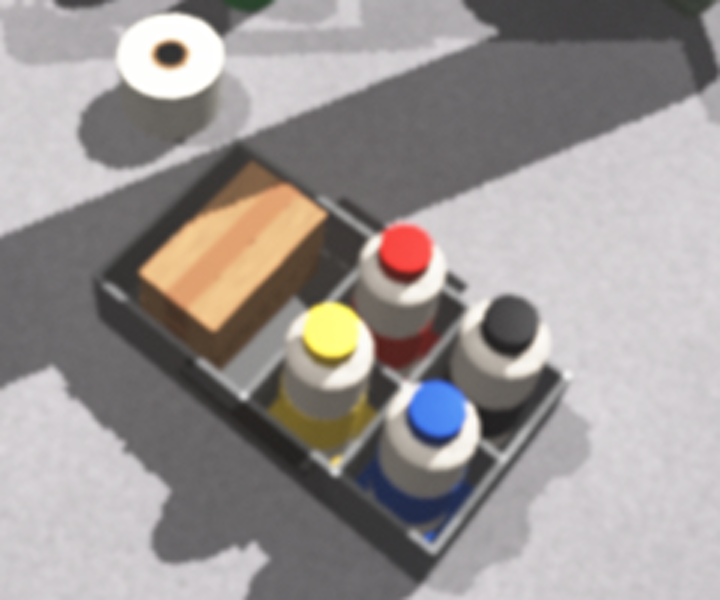

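Run:
```python
from caps import *
f=cams.grab_frame("wrist")
hsv=cv2.cvtColor(f["img"],cv2.COLOR_RGB2HSV); m=cv2.inRange(hsv,(8,60,60),(22,255,255)); m[:130]=0;m[285:]=0;m[:,:270]=0;m[:,375:]=0
n,l,st,ce=cv2.connectedComponentsWithStats(m); i=np.argmax(st[1:,4])+1; r=(l==i).astype(float); print(st[i])
print(fit([(f,r)],[box(110,62,0,40)],[527,-378,-.6]))
print(fit([(f,cams.silhouettes(f,"carton_mid")[0]["region"].astype(float))],[box(110,62,0,40)],[527,-378,-.6]))
print(env.state()["ee_pos"])
t=cams.grab_frame("top"); s=cams.silhouettes(t,"col_top_mid"); print([(d["conf"],d["centre"]) for d in s]); print(fit([(t,s[0]["region"].astype(float))],[box(110,62,0,40)],[540,54,.15],45))
t=cams.grab_frame("scene"); s=cams.silhouettes(t,"col_top_mid"); print([(d["conf"],d["centre"]) for d in s]); print(fit([(t,s[0]["region"].astype(float))],[box(110,62,0,40)],[540,54,.15],45))
```

```text
[ 286  143   73  125 8656]
(array([ 527.821, -378.779,   -0.596]), np.float64(0.01))
(array([ 330.937, -439.871,    1.459]), np.float64(0.603))
[ 527.0465094  -377.35368293  225.7576359 ]
[(0.62, [276.2, 228.2])]
(array([5.40201e+02, 5.42570e+01, 1.47000e-01]), np.float64(0.033))
[(0.65, [333.7, 291.6]), (0.33, [365.0, 331.6])]
(array([5.3871e+02, 5.4303e+01, 1.3500e-01]), np.float64(0.034))
```

>>> arm_command(deltas=[[0.9, [0.5, -0.4, -20], 0], [0.9, [0.5, -0.4, -55], 0], [0.9, [0.5, -0.4, -95], 0], [0.9, [0.5, -0.4, -135], 0], [0.9, [0.5, -0.4, -165], 0], [0.9, [0.5, -0.4, -190], 0], [0.9, [0.5, -0.4, -203], 0], [0.9, [0.5, -0.4, -207.5], 0], [0.9, [0.5, -0.4, -207.5], 0], [0.9, [0.5, -0.4, -207.5], 0], [0, [0.5, -0.4, -207.5], 0], [0, [0.5, -0.4, -207.5], 0], [0, [0.5, -0.4, -207.5], 0], [0, [0.5, -0.4, -207.5], 0], [0, [0.5, -0.4, -207.5], 0], [0, [0.5, -0.4, -207.5], 0], [0, [0.5, -0.4, -207.5], 0]])

```text
time_s: 30.45
ee_pos: [527.7, -378.5, 18.7]
ee_rot: [6.6, 89.9, -27.6]
force: [-0.0, 1.3, 5.7]
gripper_width: 61.7
```

>>> arm_command(deltas=[[0, [0, 0, 10], 0], [0, [0, 0, 35], 0], [0, [0, 0, 70], 0], [0, [0, 0, 105], 0], [0, [0, 0, 125], 0], [0, [0, 0, 130], 0], [0, [0, 10, 130], 0.04], [0, [1, 32, 130], 0.1], [0, [2, 62, 130], 0.17], [0, [3, 97, 130], 0.24], [0, [4, 135, 130], 0.31], [0, [5, 175, 130], 0.38], [0, [6, 215, 130], 0.45], [0, [7, 255, 130], 0.52], [0, [8, 293, 130], 0.59], [0, [9, 330, 130], 0.65], [0, [10, 365, 130], 0.7], [0, [11, 395, 130], 0.73], [0, [12, 418, 130], 0.745], [0, [12, 429, 130], 0.745]])

```text
time_s: 32.45
ee_pos: [537.6, 52.8, 146.0]
ee_rot: [167.2, 89.8, 175.9]
force: [0.4, -0.2, -2.5]
gripper_width: 62.1
```

>>> arm_command(deltas=[[0, [0, 3.5, 0], 0], [0, [0, 3.5, 0], 0], [0, [0, 3.5, 0], 0], [0, [0, 3.5, -10], 0], [0, [0, 3.5, -22], 0], [0, [0, 3.5, -30], 0], [0, [0, 3.5, -30], 0], [0, [0, 3.5, -30], 0], [0, [0, 3.5, -30], 0]])

```text
time_s: 33.35
ee_pos: [539.7, 54.1, 118.2]
ee_rot: [3.9, 90.0, 12.4]
force: [0.4, -0.7, -2.0]
gripper_width: 62.1
```

```bash
cat > ov.py <<'E'
from caps import *
from scipy.spatial.transform import Rotation as Ro
import sys
tag=sys.argv[1]; p=[float(v) for v in sys.argv[2:6]] # x y yaw foot
s=env.state();R=Ro.from_euler("xyz",s["ee_rot"],degrees=True).as_matrix(); print(s["time_s"],s["ee_pos"],np.degrees(np.arctan2(R[1,1],R[0,1])),s["gripper_width"],s["force"])
for n in("top","scene","wrist"):
    f=cams.grab_frame(n); im=f["img"][:,:,::-1].copy()
    if n=="wrist": cv2.imwrite(f"pics/{tag}wrist.png",im); continue
    im=cv2.resize(im,None,fx=4,fy=4,interpolation=cv2.INTER_CUBIC)
    for q,zz,col in((p[:3],(p[3],p[3]+40),(255,0,255)),((539.6,54.2,.148),(45,85),(0,255,255))):
        for z in zz:
            c,sn=np.cos(q[2]),np.sin(q[2]); P=[[q[0]+c*a-sn*b,q[1]+sn*a+c*b,z] for a,b in((-55,-31),(55,-31),(55,31),(-55,31))]
            cv2.polylines(im,[((proj(f,P)+.5)*4).astype(int)],True,col,1)
    c=(proj(f,[[540,54,90]])[0]*4).astype(int); cv2.imwrite(f"pics/{tag}{n}.png",im[max(c[1]-250,0):c[1]+250,max(c[0]-300,0):c[0]+300])
E
python3 ov.py r1 539.6 54.2 .148 100
```

```text
33.35 [539.73952186  54.14940534 118.21675347] 98.48980395039133 62.08836111473117 [ 0.42759955 -0.71745547 -1.98379659]
```

View pics/r1scene.png

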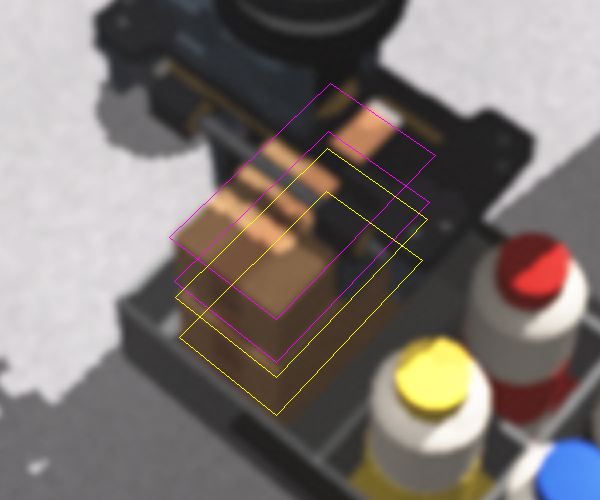

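View pics/r1wrist.png

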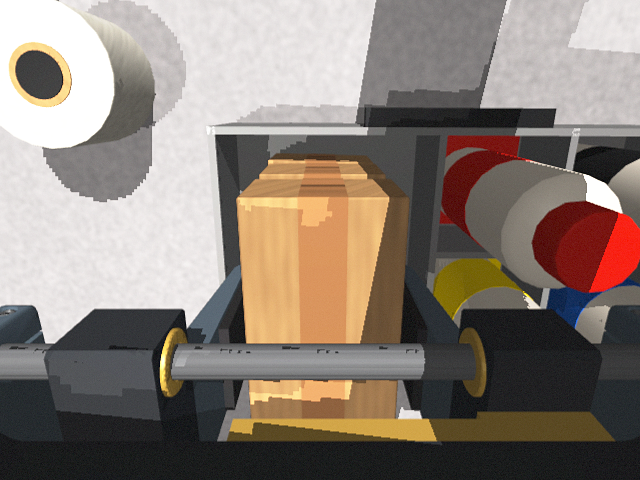

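View pics/r1top.png

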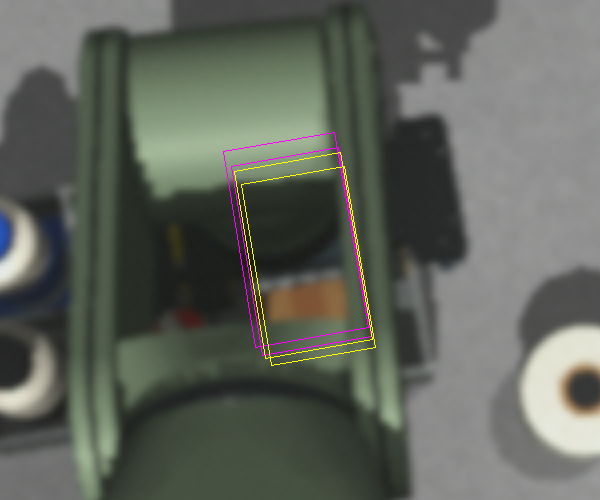

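Run:
```python
from caps import *
f=cams.grab_frame("wrist"); im=f["img"][:,:,::-1].copy()
im=cv2.resize(im,None,fx=3,fy=3,interpolation=cv2.INTER_CUBIC)
for q,zz,col in(((539.7,54.1,.148),(100,140),(255,0,255)),((539.6,54.2,.148),(45,85),(0,255,0))):
    for z in zz:
        c,sn=np.cos(q[2]),np.sin(q[2]); P=[[q[0]+c*a-sn*b,q[1]+sn*a+c*b,z] for a,b in((-55,-31),(55,-31),(55,31),(-55,31))]
        cv2.polylines(im,[((proj(f,P)+.5)*3).astype(int)],True,col,1)
cv2.imwrite("pics/r2.png",im[420:900,600:1300])
```

```text
(no output)
```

View pics/r2.png

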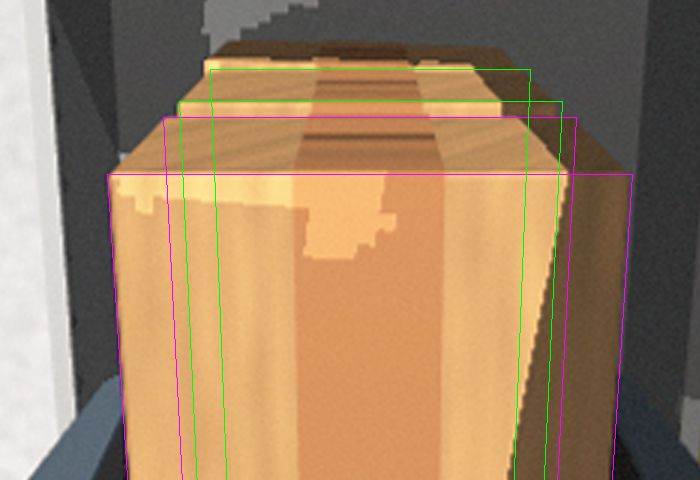

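>>> arm_command(deltas=[[0, [0, 0, -4], 0], [0, [0, 0, -8], 0], [0, [0, 0, -11], 0], [0, [0, 0, -12.5], 0], [0, [0, 0, -13.5], 0], [0, [0, 0, -14], 0], [0, [0, 0, -14], 0], [0, [0, 0, -14], 0]])

```text
time_s: 34.35
ee_pos: [539.5, 54.2, 104.1]
ee_rot: [16.8, 90.0, 25.3]
force: [0.5, -0.5, -1.3]
gripper_width: 61.8
```

>>> arm_command(deltas=[[0, [0, 0, -0.6], 0], [0, [0, 0, -1], 0], [0, [0, 0, -1], 0], [0, [0, 0, -1], 0]])

```text
time_s: 34.75
ee_pos: [539.6, 54.2, 103.7]
ee_rot: [5.0, 90.0, 13.5]
force: [-1.3, -0.1, 5.5]
gripper_width: 61.6
```

>>> arm_command(deltas=[[0.72, [0, 0, 0], 0], [0.76, [0, 0, 0], 0], [0.8, [0, 0, 0], 0], [0.85, [0, 0, 0], 0], [0.85, [0, 0, 0], 0], [0.85, [0, 0, 0], 0], [0.85, [0, 0, 8], 0], [0.85, [0, 0, 25], 0], [0.85, [0, 0, 55], 0], [0.85, [0, 0, 90], 0], [0.85, [0, 0, 120], 0], [0.85, [0, 0, 130], 0], [0.85, [0, -20, 130], 0], [0.85, [0, -60, 130], 0], [0.85, [0, -105, 130], 0], [0.85, [0, -145, 130], 0], [0.85, [0, -175, 130], 0], [0.85, [0, -190, 130], 0], [0.85, [0, -195, 130], 0], [0.85, [0, -195, 130], 0]])

```text
time_s: 36.75
ee_pos: [539.3, -140.5, 232.6]
ee_rot: [118.7, 89.9, 127.1]
force: [0.0, 0.5, -0.2]
gripper_width: 77.6
```

```bash
python3 ov.py z1 539.6 54.2 .148 85
python3 - <<'E'
from caps import *
t=cams.grab_frame("top");s=cams.grab_frame("scene")
caps(t,145);caps(s,145)
for n,z0 in(("carton_mid",85),("col_top_mid",45)):
    for f in(t,s):
        d=cams.silhouettes(f,n); print(n,[(round(k["conf"],2),np.round(k["centre"])) for k in d[:3]])
        if d: print(fit([(f,d[0]["region"].astype(float))],[box(110,62,0,40)],[540,54,.148],z0))
for n in("roll","scanner"): print(n,[[(round(k["conf"],2),np.round(k["centre"])) for k in cams.silhouettes(f,n)[:1]] for f in(t,s)])
E
```

```text
36.75 [ 539.28434359 -140.49885853  232.59836549] 98.46303681579818 77.62396554371747 [ 0.01939856  0.45058684 -0.23010215]
red 1322 [468. 312.] [ 338.6 -361.6  145. ] mec 41.4
blue 257 [445. 188.] [ 610.4 -328.4  145. ] mec 15.2
red 234 [392. 287.] [489.1 146.2 145. ] mec 9.2
blue 345 [186. 207.] [ 667.8 -244.4  145. ] mec 18.1
blue 261 [402. 341.] [546.9 226.2 145. ] mec 9.7
carton_mid [(0.8, array([272., 228.]))]
(array([5.3947e+02, 5.4608e+01, 1.4600e-01]), np.float64(0.028))
carton_mid [(0.93, array([333., 282.]))]
(array([5.37834e+02, 5.42750e+01, 1.42000e-01]), np.float64(0.031))
col_top_mid []
col_top_mid [(0.91, array([337., 308.]))]
(array([5.41144e+02, 5.65240e+01, 1.63000e-01]), np.float64(0.723))
roll [[(0.44, array([204., 262.]))], [(0.52, array([295., 120.]))]]
scanner [[(0.89, array([441., 173.]))], [(0.75, array([174., 220.]))]]
```

View pics/z1scene.png

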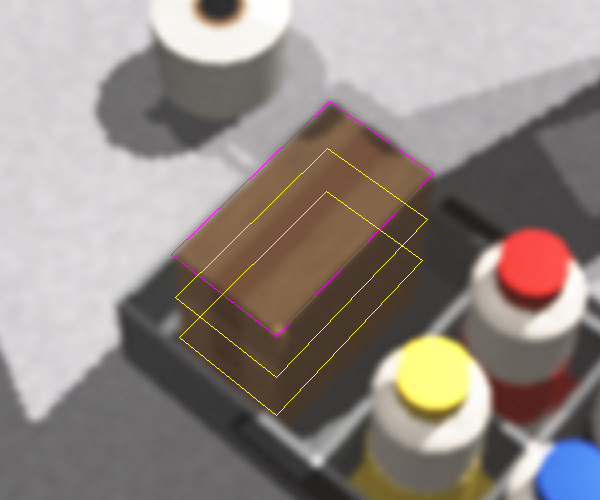

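View pics/z1top.png

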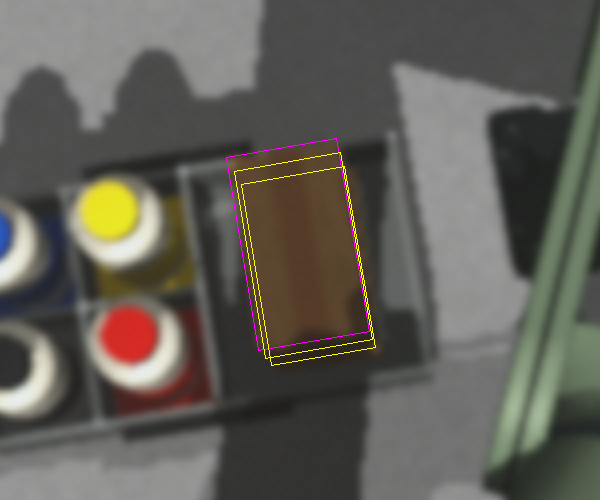

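Run:
```python
from workcell import env,cams
from h import *
f=cams.grab_frame("scene"); cv2.imwrite("pics/end.png",f["img"][:,:,::-1])
for n,q in(("yellow",(330,270)),): pass
hsv=cv2.cvtColor(f["img"],cv2.COLOR_RGB2HSV); m=cv2.inRange(hsv,(20,120,120),(38,255,255)); n,l,st,ce=cv2.connectedComponentsWithStats(m)
for i in range(1,n):
    if st[i,4]>60: print(st[i,4],ce[i].round(),back(f,ce[i],145).round(1))
print(proj(f,[[461,-105.5,55],[557.6,157.4,145]]).round())
```

```text
225 [366. 315.] [560.3 155.8 145. ]
[[313. 223.]
 [368. 315.]]
```

View pics/end.png

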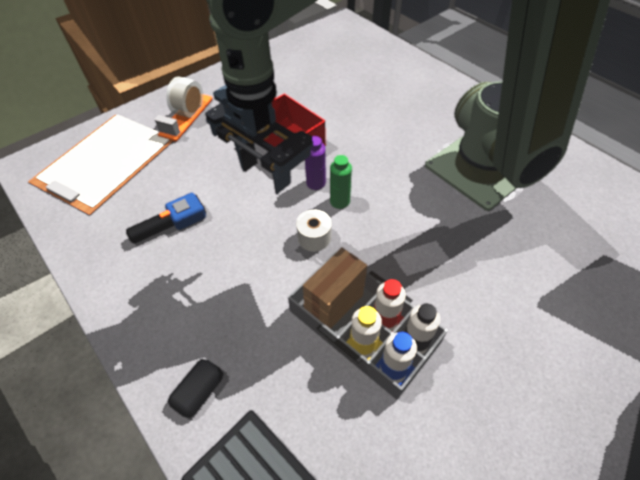

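The closing picture shows red (392,287), yellow (366,315) and blue (402,341) upright on their pads. The black bottle, label roll (314,226) and scanner haven't moved, and the carton sits flush on the column (335,282).

```bash
python3 -c "
from workcell import env
print(env.job_done(), env.state()['time_s'])"
```

```text
the job is handed in; nothing more can be done
the job is handed in; nothing more can be done
```

The order is packed and handed in at about 37 s. The blue, yellow and red bottles stand upright on their own pads, and the loose carton lies flat on the column. Each item was lowered until light contact showed on the force sensor, then released.

**Bottles:** the last pictures put each cap within about 3 mm of its cell's centre: red (489, 146) against (488, 147), blue (547, 226) against (547, 227), yellow (560, 156) against (558, 157).

**Carton:** model fits to the top and scene pictures put it within about 1 mm of where the column's upper carton was measured before stacking, and within 0.01 rad of its yaw. The carton now mostly hides that upper one. Fitting it again found nothing in the top view and a poor match in the scene view, so I did not use either.

**Bystanders:** the scanner, label roll and black-capped bottle look unmoved. On the last check the trained network took the black-capped bottle and the red bin for the roll. I judged the roll by eye instead: it shows at (314, 226), against (313, 223) projected from its first measurement.

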